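# Index the specimen table and hold the tester's pressure arm off its ball

### The job

Get the rubber tester ready for a new specimen: with the pressure arm still locked on its ball, turn the round specimen table by its upright handle until the one empty seat clicks in under the arm's pad. Then pull the spring latch at the arm's end sideways, lift the arm off the ball and finish while holding it up, still, with its socket about 80 mm above the ball, the specimen table staying where it clicked in. Do not let go at the end, and leave the loose things on and around the tester alone.

Things in the scene. Friction and masses are not known exactly. Their poses are not given: they have to be found in the camera images.
- tester: the whole tester, fixed to the bench: grey base plate 300 x 460 x 12 mm. Origin on the bench surface; plate centre at (0, 20 mm). z up, x away from the robot, y left along the arm; yaw up to 0.25 rad. In this frame the arm lies along x = 45 mm, hinge at y = 190, ball at y = -130 mm; the specimen table's axis is at (-30, 70) mm; a 60 mm high drive stands behind the arm at the left
- turntable (a joint): angle of the specimen table, rad, counter-clockwise from above. Clicks every 0.785 (0, -0.785, -1.571), stops at -2.0 and 0.5. At 0 the empty seat is under the arm's pad; it starts one or two clicks before (rarely in between). A sprung roller pulls it into the nearest click; turning it over a crest takes about 5 N at the handle
- handle (a point): centre of the flat top of the table's upright handle, 100 mm above the bench: a steel post 13 mm across, 49 mm free above a 24 mm wide, 6 mm high foot; 65 mm from the table's axis. At joint 0 it is at 225 degrees (counter-clockwise from the tester's x), so always on the robot's side. Turns with the table
- empty_seat (a point): centre of the empty seat's floor, 65 mm from the axis of the specimen table: an aluminium disc 190 mm across, its top 45 mm above the bench, with eight places: six with rubber discs 38 mm across and 10 mm high, one with the handle, one empty (a 3 mm high ring, 42 mm across). Turns with the table
- tongue: the pressure arm: blue bar 28 mm wide, 14 mm thick, top 89 mm above the bench; its rubber pad hangs over the specimen table. About 3 N lifts its end. Origin on the hinge axis, 82 mm above the bench; it reaches 320 mm along its own -y to the socket ring. Lifting turns it about its -x, up to 0.6 rad; let go, it falls back
- socket (a point): centre of the socket ring at the arm's free end (ring 52 mm outside, 35 mm inside, top 89 mm above the bench); at the ball's centre while the arm rests on the ball. About 80 mm above the ball corresponds to 0.25 rad of the arm
- ball (a point): centre of the ball, 32 mm across, on its mount on the base plate; 75 mm above the bench. The ball shows in the ring
- latch (a joint): how far the latch is pulled out, m: 0 home, 0.014 at its stop. It slides on the arm's end along the tester's -x (sideways to the arm, away from the ring, towards the robot). Its bolt catches under the ball and lets go from about 0.007 on; below that the arm cannot be lifted. Spring: 6 N at home, 9.5 N fully out; snaps back when let go
- knob (a point): centre of the flat top of the latch's upright steel knob post: 14 mm across, 126 mm above the bench at home, 57 mm of it free above the latch bar; its axis is 65 mm from the ball's axis on the -x side. It moves with the latch and rises with the arm, and is strong enough to lift the arm by
- spare_disc: loose worn rubber disc, 38 mm across, 10 mm high, lying on the tester's base plate in front of the ball mount; origin: centre of its underside (for a tool lying flat, near its middle or grip). Not part of the job: leave it where it is
- wrench: loose wrench, 130 mm, lying on the base plate behind the arm; origin: centre of its underside (for a tool lying flat, near its middle or grip). Not part of the job: leave it where it is
- jar: loose jar with a steel cap, 60 mm across, 90 mm high, on the bench left of the tester; origin: centre of its underside (for a tool lying flat, near its middle or grip). Not part of the job: leave it where it is
- brush: loose brush, 180 mm, on the bench left of the tester; origin: centre of its underside (for a tool lying flat, near its middle or grip). Not part of the job: leave it where it is
- screwdriver: loose screwdriver, 180 mm, on the bench right of the tester; origin: centre of its underside (for a tool lying flat, near its middle or grip). Not part of the job: leave it where it is
- weight: loose steel weight with a neck, 50 mm across, 75 mm high, on the bench right of the tester; origin: centre of its underside (for a tool lying flat, near its middle or grip). Not part of the job: leave it where it is

How it is judged:
On the way, in this order (a step that is already met when the one before it is completed fails the run):
1. the empty seat has clicked in under the pad (table within 0.1 rad, at rest) with the arm still on its ball (value of joint turntable between -0.1 and 0.1 rad and velocity of joint turntable between -0.1 and 0.1 rad/s and distance between socket and ball below 0.008 m), for 0.2 s.
2. the latch is pulled out with the arm still on the ball (value of joint latch above 0.006 m and distance between socket and ball below 0.02 m), for 0.02 s.
3. the arm is lifted: socket 60 to 120 mm above the ball (z of socket in the frame of tester between 0.135 and 0.195 m), for 0.2 s.
At the end, for the whole second after the job is handed in: The robot is holding the pressure arm (the arm or its latch) with its fingers, at rest, with the socket 60 to 120 mm higher than the ball, and the specimen table stands in its click with the empty seat under the pad (within 0.1 rad) (all of step 3 and value of joint turntable between -0.1 and 0.1 rad and velocity of joint turntable between -0.1 and 0.1 rad/s and contact force between tongue and the fingers above 0.8 N and angular speed of tongue below 0.1 rad/s); the arm keeps its last pose, push and grip.
It fails at once if one of the loose things on or around the tester is disturbed (moved over 30 mm) (distance of any of spare_disc, wrench, jar, brush, screwdriver, weight from where it was at the start of the episode above 0.03 m).
It also fails if it takes over 45 s, if anything falls off the work surface, if the arm or the gripper's body presses on something with over 40 N, if the wrist force passes 120 N, or if a joint passes its speed limit or range.

### The arm

A 7-joint arm with a two-finger parallel gripper is mounted at the origin on the work surface. World frame = base frame: x ahead of the robot, y to its left, z up, the work surface at z = 0. Lengths are in m, angles in rad, forces in N, time in s.
With the tool pointing down it reaches from about 0.4 to 0.9 m from the base axis. Payload 5.5 kg.
Tool frame: the origin (TCP) lies at the very end of the fingers, on their centre line; the grasp point (between the pads) lies 19 mm behind it (robot.grip_point_offset is the distance from the TCP to the grasp point, in m); z points along the fingers, y is the line along which they close (so a half turn about z gives the same grasp; the last joint's range is limited). The gripper opens to 92 mm and grips with 3 to 60 N. Pads are 19 mm wide; open, the fingers measure 130 mm over their backs; the gripper's body (75 mm by 190 mm) begins 47 mm behind the grasp point.
Start: joints at [-0.939, 0.501, -0.427, 1.55, 0.221, 1.138, -0.21], TCP at [0.234, 0.606, 0.227] pointing down, gripper open.
Joint ranges: [-2.88, 2.88], [-0.31, 2.03], [-1.54, 1.56], [0.2, 2.42], [-1.41, 4.55], [0.19, 2.02], [-2.57, 2.57]. Speed limits (rad/s): [2.57, 2.57, 3.14, 3.14, 3.14, 3.14, 3.14].

### API

Orientations are given as [roll, pitch, yaw] about the fixed x, y, z axes, in that order (R = Rz(yaw) Ry(pitch) Rx(roll)).
In Python, from workcell import robot gives the robot as it stands. The module is installed in compiled form; this text tells all that it offers.
- The arm moves only by the shell command python3 -m inch 'ROWS' [OPENING] [FORCE]. ROWS is JSON, a list of rows, each a list of 6 numbers: the shift along the tool's x, y, z in m, then the turn, a rotation vector about the tool's x, y, z in degrees. A call has 1 to 8 rows; each row is the pose to reach, as a shift and turn from the pose commanded when the call began, along the tool's axes at that moment; what a row does not reach only later rows make up. A row lasts 1/10 s, in which the tool goes at most 50 mm and 8.59 degrees, less where a joint would pass 70% of its speed; a pose out of reach is approached as far as the arm can. A call with a gripper value outside its range is refused whole. OPENING is the opening, from 0 (shut) to 1 (fully open), set as the call begins (- or left out, the last holds). The fingers move at their own pace and stop on an object; FORCE is the grip in N (left out, the last holds). Time passes only in rows, so rows that repeat a pose let the fingers close. It gives the time, the measured TCP pose, the force, the opening and the grip force at its end, in the units of the state.
- robot.sense(): the state, without advancing time (a new reading comes with each control period).
- robot.read_camera(name): name is "side" or "top" or "wrist"; returns a dict with "img" (420x560x3 uint8, blue, green, red), "z_map" (420x560 float32, m along the optical axis (not along the pixel's ray), 0 where there is no reading), "fx", "fy", "cx", "cy" (pixels), "R" (3x3) and "t" (3): a world point X has camera coordinates R X + t. Camera axes: x right, y down, z forward; pixel columns grow to the right and rows downward; lengths in m; the calibration is good to about 2 mm. A picture is of the moment at which its call begins.
- robot.finish_job(): hands the job in; it is judged then, once.
Trained networks look in a picture, given as the dict that the camera call returned (one of the last four; its "shot" number tells which), for a name from the list of things; names that differ only in an ending like _2 or _b are one class to them, and where a whole thing is asked for, a point or a joint stands for the part that bears it (a point fixed in the world has none). Each returns a list of dicts, best first, with "score" (0 to 1); they miss things now and then, are a little off and sometimes report something else, mostly with a low value. They report only what shows in the picture. A call takes as long as a camera call.
- robot.find_in(picture, query): "at" ([column, row] in pixels, amid what is visible of it).
The state is a dict: "t": time; "joints": joint angles; "joint_vel": joint speeds; "effort": joint torques, N m; "tcp_pos": TCP position; "ee_rot": TCP orientation; "contact_force": force on the tool from outside, world axes, zero at the start; "wrist_torque": the same for the moment, N m; "width": finger opening in m; "grasp_force": force on a finger pad.
Only numpy, scipy, OpenCV 4.12 (cv2) and the standard library are available. Lean on these libraries where they do the work, as an engineer would, in place of code of your own. Each camera call takes 0.05 s, during which the arm holds its last target. There are 200 camera calls.

## Working session

There is one attempt and no reset: what is moved stays moved. The work goes in short steps, Python scripts to look and compute and a shell command to move; the robot and the scene stay as the last step left them, time stands still between calls to the robot, and variables do not carry over. Pictures are saved under pics/ and viewed, at most 10 in all, crops included, and the job is handed in when it is done.

```bash
mkdir -p pics; cat > h.py <<'E'
import numpy as np, cv2
from workcell import robot
def px(p,u,v,z=None):
    K=lambda:np.array([(u-p["cx"])/p["fx"],(v-p["cy"])/p["fy"],1.])
    d=p["R"].T@K(); c=-p["R"].T@p["t"]
    if z is None:
        a=p["z_map"][int(v)-1:int(v)+2,int(u)-1:int(u)+2]; a=a[a>0]
        return c+d*np.median(a) if len(a) else None
    return c+d*(z-c[2])/d[2]
def cloud(p):
    v,u=np.mgrid[:420,:560]; z=p["z_map"]
    P=np.stack([(u-p["cx"])/p["fx"]*z,(v-p["cy"])/p["fy"]*z,z],-1)
    return (P-p["t"])@p["R"]
def proj(p,X):
    c=p["R"]@np.array(X)+p["t"]; return p["fx"]*c[0]/c[2]+p["cx"],p["fy"]*c[1]/c[2]+p["cy"]
E
python3 - <<'E'
from h import *
np.set_printoptions(precision=4,suppress=True)
s=robot.sense(); print(s)
for n in("top","side"):
    p=robot.read_camera(n); cv2.imwrite(f"pics/{n}1.png",p["img"])
    for q in("handle","empty_seat","socket","ball","knob","tongue"):
        for r in robot.find_in(p,q)[:2]: print(n,q,r["score"],r["at"],px(p,*r["at"]))
E
```

```text
{'t': 0.0, 'joints': array([-0.9388,  0.5018, -0.4268,  1.5515,  0.2208,  1.1383, -0.2103]), 'joint_vel': array([-0.0004,  0.0009,  0.0014, -0.0013, -0.0001, -0.0002,  0.0019]), 'effort': array([  0.0014, -56.6595,  -5.8161, -27.9112,  -0.0688,   0.031 ,
         0.0002]), 'tcp_pos': array([0.2341, 0.6056, 0.2257]), 'ee_rot': array([-3.1396, -0.    ,  2.7729]), 'contact_force': array([ 0.3443, -0.2347,  0.0799]), 'wrist_torque': array([-0.0153, -0.0434,  0.0476]), 'grasp_force': 0.0, 'width': 0.09168970417508707}
top handle 0.82 [251.6, 231.8] [0.5353 0.0805 0.0521]
top empty_seat 0.77 [247.7, 232.2] [0.534  0.0907 0.0523]
top empty_seat 0.15 [266.4, 199.5] [0.6223 0.0445 0.048 ]
top socket 0.72 [270.4, 196.0] [0.6253 0.0339 0.0905]
top ball 0.72 [264.1, 214.7] [0.582  0.0494 0.0456]
side handle 0.81 [259.6, 222.2] [0.5359 0.0804 0.0495]
side empty_seat 0.91 [258.5, 220.0] [0.5342 0.087  0.0509]
side socket 0.92 [311.3, 231.5] [ 0.635  -0.0138  0.0871]
side ball 0.77 [285.7, 251.8] [0.5852 0.0106 0.0126]
side knob 0.7 [307.8, 261.9] [ 0.6058 -0.1073  0.0911]
side tongue 0.66 [309.7, 235.6] [0.6517 0.0564 0.0127]
```

```bash
python3 - <<'E'
import cv2
a=cv2.imread("pics/top1.png")[120:320,130:400];b=cv2.imread("pics/side1.png")[130:330,150:420]
cv2.imwrite("pics/ab.png",cv2.resize(cv2.vconcat([a,b]),None,fx=1.5,fy=1.5,interpolation=3))
cv2.imwrite("pics/a3.png",cv2.resize(a,(800,592),interpolation=3));cv2.imwrite("pics/b3.png",cv2.resize(b,(800,592),interpolation=3))
E
```

```text
(no output)
```

View pics/a3.png

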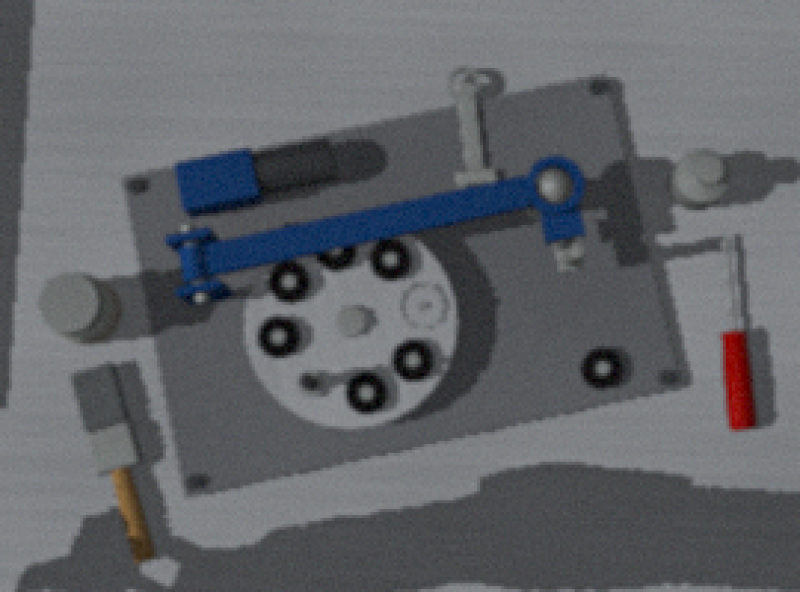

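View pics/b3.png

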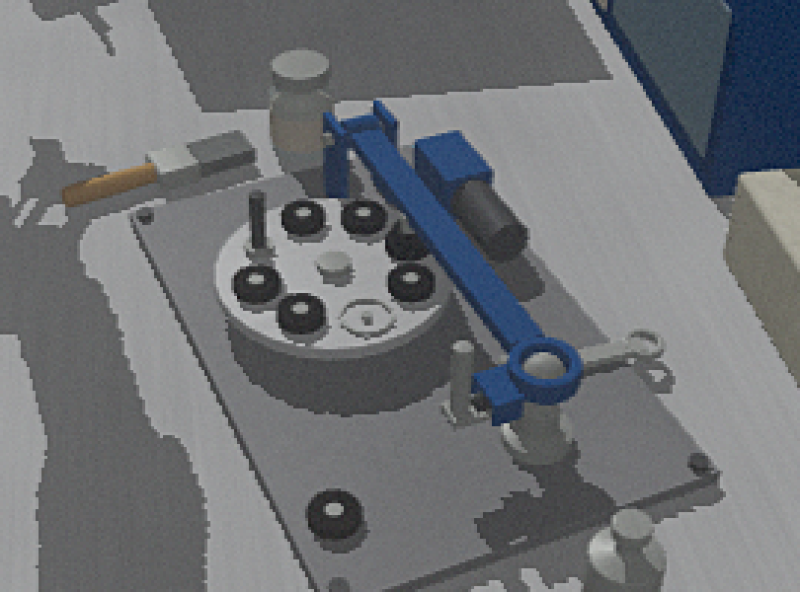

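The top view shows the table with its handle at crop (312,382), the empty seat at (425,305), the ball ring at (555,185) and the knob near (568,255). In the side view, the handle top is at (257,197), the knob top at (461,347) and the ring at (544,368).

```bash
cat > m.py <<'E'
from h import *
from scipy.optimize import least_squares
np.set_printoptions(precision=4,suppress=True)
T=robot.read_camera("top");S=robot.read_camera("side"); sc=800/270
cv=lambda a,o:(a[0]/sc+o[0]-.3,a[1]/sc+o[1]-.3)
A=[("T",(555,183),(45,-130,90)),("S",(544,368),(45,-130,89)),("S",(461,347),(-20,-130,126)),
("S",(333,276),(-30,70,45)),("T",(352,330),(-30,70,45))]
# plate corners (bolts symmetric) mean of bolts = plate centre
obs=[]
for c,a,m in A:
    p,o=(T,(130,120)) if c=="T" else (S,(150,130))
    u=cv(a,o); X=px(p,*u,m[2]/1000); obs.append((X[:2],np.array(m[:2])/1000)); print(c,m,X, px(p,*u))
B=[px(T,*cv(a,(130,120)),.014) for a in((137,185),(600,88),(672,378),(197,482))]
print("bolts",np.array(B)); obs.append((np.mean(B,0)[:2],np.array([0,.02])))
d=B[0]-B[1]+B[3]-B[2]; print("yaw bolts",np.arctan2(-d[0],d[1]))
f=lambda q:np.ravel([np.array([[np.cos(q[2]),-np.sin(q[2])],[np.sin(q[2]),np.cos(q[2])]])@m+q[:2]-o for o,m in obs])
r=least_squares(f,[.6,.1,0.2]);q=r.x; print(q,(r.fun*1000).reshape(-1,2))
R=np.array([[np.cos(q[2]),-np.sin(q[2])],[np.sin(q[2]),np.cos(q[2])]]); W=lambda x,y:R@[x,y]+q[:2]
ax=W(-.03,.07)
H=px(S,*cv((257,197),(150,130)),.1)
E=px(S,*cv((368,320),(150,130)),.045);E2=px(T,*cv((425,305),(130,120)),.045)
print("axis",ax,"ball",W(.045,-.13),"knob",W(-.02,-.13))
for n,h,o in(("handle",H,225),("seat S",E,0),("seat T",E2,0)):
    d=R.T@(h[:2]-ax); print(n,h,np.hypot(*d),np.degrees(np.arctan2(d[1],d[0]))-o)
for j in(0,-.785,-1.571):
    a=np.radians(225)+j; print("handle at",j,W(-.03+.065*np.cos(a),.07+.065*np.sin(a)))
E
python3 m.py
```

```text
T (45, -130, 90) [ 0.6667 -0.0848  0.09  ] [ 0.667  -0.085   0.0884]
S (45, -130, 89) [ 0.6625 -0.091   0.089 ] [ 0.6632 -0.0892  0.0873]
S (-20, -130, 126) [ 0.6006 -0.1004  0.126 ] [ 0.6008 -0.0995  0.1251]
S (-30, 70, 45) [0.542  0.0825 0.045 ] [0.5413 0.0776 0.049 ]
T (-30, 70, 45) [0.5376 0.089  0.045 ] [0.5369 0.0887 0.0531]
bolts [[ 0.6681  0.2923  0.014 ]
 [ 0.7721 -0.132   0.014 ]
 [ 0.5047 -0.2008  0.014 ]
 [ 0.3999  0.2245  0.014 ]]
yaw bolts 0.24095517648789186
[0.5879 0.0269 0.2584] [[-2.1115 -2.5011]
 [ 2.034   3.6354]
 [ 1.16   -3.553 ]
 [-1.0061  4.4027]
 [ 3.3678 -2.1749]
 [-3.4441  0.1909]]
axis [0.541  0.0869] ball [ 0.6646 -0.0873] knob [ 0.6017 -0.1039]
handle [0.4884 0.1217 0.1   ] 0.06310323485910213 -93.34063285207694
seat S [0.5605 0.0264 0.045 ] 0.06357783401129856 -86.8939599449161
seat T [0.5617 0.0249 0.045 ] 0.06529865408921842 -86.29235593141222
handle at 0 [0.5083 0.0307]
handle at -0.785 [0.4781 0.0702]
handle at -1.571 [0.4848 0.1196]
```

```bash
r='[-0.295,-0.26,0,0,0,-35]'; python3 -m inch "[[-0.295,-0.26,0,0,0,-35],[-0.295,-0.26,0,0,0,-35],[-0.295,-0.26,0,0,0,-35],[-0.295,-0.26,0,0,0,-35],[-0.295,-0.26,0,0,0,-35],[-0.295,-0.26,0,0,0,-35],[-0.295,-0.26,0,0,0,-35],[-0.295,-0.26,0,0,0,-35]]"
cat > d.py <<'E'
# needed shift in tool axes to a world target x y z (and closing-line angle)
import sys; from h import *; from scipy.spatial.transform import Rotation as Ro
s=robot.sense(); R=Ro.from_euler("xyz",s["ee_rot"]).as_matrix()
t=np.array([float(a) for a in sys.argv[1:4]])
print("tcp",s["tcp_pos"].round(4),"shift",(R.T@(t-s["tcp_pos"])).round(4),"y-angle",np.degrees(np.arctan2(R[1,1],R[0,1])).round(1),"j",s["joints"].round(2),"t",s["t"],"F",s["contact_force"].round(1),"w",s["width"],s["grasp_force"])
E
python3 d.py .487 .1205 .2
```

```text
t: 1.6
tcp_pos: [0.4166, 0.2553, 0.2271]
ee_rot: [-3.142, 0.001, -2.9]
contact_force: [0.4, 0.8, 0.4]
width: 0.0917
grasp_force: 0.0
tcp [0.4166 0.2553 0.2271] shift [-0.036  -0.1477  0.0272] y-angle 103.8 j [-0.21  0.21 -0.44  1.95  0.1   1.01  1.11] t 1.6 F [0.4 0.8 0.4] w 0.09166724733144266 0.0
```

```bash
python3 -m inch "[[-0.036,-0.148,0.027,0,0,0],[-0.036,-0.148,0.027,0,0,0],[-0.036,-0.148,0.027,0,0,0],[-0.036,-0.148,0.027,0,0,0],[-0.036,-0.148,0.027,0,0,0]]" >/dev/null
python3 d.py .487 .1205 .07
python3 - <<'E'
from h import *
for n in("wrist","top"):
    p=robot.read_camera(n)
    if n=="wrist":cv2.imwrite("pics/w1.png",p["img"])
    for q in ("handle","knob"):
        for r in robot.find_in(p,q)[:2]: print(n,q,r["score"],r["at"],px(p,*r["at"]))
    if n=="wrist":
        for X in([.487,.1205,.1],[.487,.1205,.051]): print(proj(p,X))
        C=cloud(p); m=(p["z_map"]>0)&(C[...,2]>.07)&(C[...,2]<.103)&(np.hypot(C[...,0]-.487,C[...,1]-.1205)<.03)
        print(m.sum(),C[m].mean(0),C[m].min(0),C[m].max(0))
        t=m&(C[...,2]>.095); print(t.sum(),C[t].mean(0))
E
```

```text
tcp [0.4866 0.1206 0.1994] shift [-0.0005 -0.0002  0.1294] y-angle 103.6 j [-0.    0.25 -0.34  1.95  0.1   0.96  1.42] t 2.1 F [-0.9  0.7  0. ] w 0.09186951975956119 0.0
wrist handle 0.71 [236.9, 203.1] [0.49476428 0.08534126 0.0547945 ]
wrist handle 0.63 [240.9, 225.1] [0.51552193 0.09214541 0.04506479]
(np.float64(280.14625544749606), np.float64(218.16971873172184))
(np.float64(280.3510973426448), np.float64(203.01808884041552))
381 [0.48551035 0.12486157 0.09420425] [0.48086538 0.11921152 0.07019827] [0.49359603 0.13175499 0.10195479]
257 [0.48680349 0.12523773 0.09967736]
top handle 0.79 [266.2, 218.7] [0.57139503 0.04350202 0.04693587]
top handle 0.66 [287.3, 197.7] [ 0.63421806 -0.01170976  0.01261268]
top knob 0.41 [276.3, 197.4] [0.63384355 0.01823124 0.01479196]
```

View pics/w1.png

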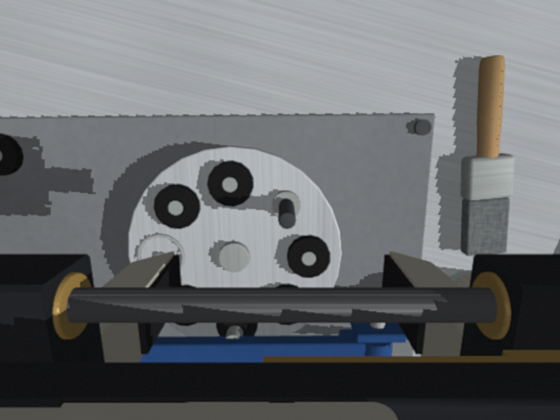

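The wrist picture shows the handle post at (287,205), standing between the fingers. Its top measures (0.487, 0.125, 0.0997), so the height is right. The brush is well clear.

```bash
python3 -m inch "[[-0.001,0.0045,0.05,0,0,0],[-0.001,0.0045,0.1,0,0,0],[-0.001,0.0045,0.129,0,0,0],[-0.001,0.0045,0.129,0,0,0]]" - 20
python3 -m inch "[[0,0,0,0,0,0],[0,0,0,0,0,0],[0,0,0,0,0,0],[0,0,0,0,0,0],[0,0,0,0,0,0],[0,0,0,0,0,0]]" 0 20; python3 d.py .487 .1252 .07
python3 - <<'E'
# arc offsets in tool axes: axis est, tcp
from h import *
from scipy.spatial.transform import Rotation as Ro
s=robot.sense();R=Ro.from_euler("xyz",s["ee_rot"]).as_matrix();p=s["tcp_pos"]
ax=np.array([.541,.087]);v=p[:2]-ax;print(np.hypot(*v),np.degrees(np.arctan2(v[1],v[0])))
for a in range(8,105,8):
    c,q=np.cos(np.radians(a)),np.sin(np.radians(a));w=np.array([c*v[0]-q*v[1],q*v[0]+c*v[1]])
    print(a,(R.T@np.r_[w-v,0]).round(4))
E
```

```text
t: 2.8
tcp_pos: [0.4821, 0.1271, 0.0671]
ee_rot: [3.141, -0.008, -2.897]
contact_force: [-0.8, -0.3, -0.1]
width: 0.092
grasp_force: 0.0
t: 3.4
tcp_pos: [0.4864, 0.127, 0.0712]
ee_rot: [-3.142, 0.001, -2.9]
contact_force: [0.5, 0.7, -0.2]
width: 0.0482
grasp_force: 0.0
tcp [0.4864 0.127  0.0712] shift [-0.0002 -0.0019  0.0012] y-angle 103.9 j [-0.06  0.45 -0.3   2.04  0.21  0.68  1.32] t 3.4 F [ 0.5  0.7 -0.2] w 0.04815165054647232 0.0
0.06770881917410998 143.79822186724437
8 [ 0.0068 -0.0066 -0.    ]
16 [ 0.0126 -0.014  -0.    ]
24 [ 0.0174 -0.0222 -0.    ]
32 [ 0.0209 -0.0309 -0.    ]
40 [ 0.0232 -0.0401 -0.    ]
48 [ 0.0242 -0.0495 -0.    ]
56 [ 0.0239 -0.0589 -0.    ]
64 [ 0.0223 -0.0682 -0.    ]
72 [ 0.0193 -0.0772 -0.    ]
80 [ 0.0152 -0.0857 -0.    ]
88 [ 0.0099 -0.0935 -0.    ]
96 [ 0.0036 -0.1006  0.    ]
104 [-0.0036 -0.1066  0.    ]
```

```bash
python3 -m inch "[[0,0,0,0,0,0],[0,0,0,0,0,0],[0,0,0,0,0,0],[0,0,0,0,0,0],[0,0,0,0,0,0],[0,0,0,0,0,0]]"
```

```text
t: 4.0
tcp_pos: [0.4867, 0.1248, 0.0706]
ee_rot: [-3.139, -0.0, -2.901]
contact_force: [1.8, -5.2, 0.2]
width: 0.0121
grasp_force: 20.0
```

```bash
python3 -m inch "[[0.0068,-0.0080,0,0,0,0],[0.0126,-0.0155,0,0,0,0],[0.0174,-0.0235,0,0,0,0],[0.0209,-0.032,0,0,0,0],[0.0232,-0.041,0,0,0,0],[0.0242,-0.05,0,0,0,0],[0.0239,-0.0595,0,0,0,0],[0.0223,-0.0687,0,0,0,0]]"
python3 d.py .508 .031 .07
```

```text
t: 4.8
tcp_pos: [0.4784, 0.0591, 0.0707]
ee_rot: [3.137, -0.003, -2.895]
contact_force: [-5.9, 9.5, 7.3]
width: 0.0127
grasp_force: 20.0
tcp [0.4784 0.0591 0.0707] shift [-0.0219 -0.0345  0.0005] y-angle 104.1 j [ 0.08  0.42 -0.3   2.08  0.19  0.66  1.47] t 4.8 F [-5.9  9.5  7.3] w 0.012727009468492338 19.995764046907425
```

```bash
python3 -m inch "[[-0.003,-0.0085,0,0,0,0],[-0.0071,-0.017,0,0,0,0],[-0.0124,-0.025,0,0,0,0],[-0.0155,-0.029,0,0,0,0],[-0.0155,-0.029,0,0,0,0],[-0.0155,-0.029,0,0,0,0]]"
python3 -m inch "[[0,0,0,0,0,0],[0,0,0,0,0,0],[0,0,0,0,0,0],[0,0,0,0,0,0]]" 0.45
python3 d.py .508 .031 .07; python3 m.py | tail -8; python3 - <<'E'
from h import *
for n in("top","side","wrist"):
    p=robot.read_camera(n);cv2.imwrite(f"pics/{n}2.png",p["img"])
    C=cloud(p); t=(p["z_map"]>0)&(abs(C[...,2]-.1)<.004)&(np.hypot(C[...,0]-.508,C[...,1]-.033)<.02)
    print(n,t.sum(),C[t].mean(0))
a=cv2.imread("pics/side2.png")[130:330,150:420];cv2.imwrite("pics/s2.png",cv2.resize(a,(800,592)))
E
```

```text
t: 5.4
tcp_pos: [0.5001, 0.0321, 0.0707]
ee_rot: [3.139, -0.005, -2.898]
contact_force: [-9.0, 6.3, 12.7]
width: 0.0099
grasp_force: 19.6
t: 5.8
tcp_pos: [0.5034, 0.0297, 0.0707]
ee_rot: [-3.141, 0.001, -2.901]
contact_force: [-0.5, -0.6, -0.0]
width: 0.0374
grasp_force: 0.0
tcp [0.5034 0.0297 0.0707] shift [-0.0048  0.0002  0.0007] y-angle 103.8 j [ 0.12  0.45 -0.28  2.03  0.19  0.68  1.53] t 5.8 F [-0.5 -0.6 -0. ] w 0.03744530780288426 0.0
 [-3.4441  0.1909]]
axis [0.541  0.0869] ball [ 0.6646 -0.0873] knob [ 0.6017 -0.1039]
handle [0.4884 0.1217 0.1   ] 0.06310323485910213 -93.34063285207694
seat S [0.5605 0.0264 0.045 ] 0.06357783401129856 -86.8939599449161
seat T [0.5617 0.0249 0.045 ] 0.06529865408921842 -86.29235593141222
handle at 0 [0.5083 0.0307]
handle at -0.785 [0.4781 0.0702]
handle at -1.571 [0.4848 0.1196]
top 0 [nan nan nan]
side 0 [nan nan nan]
wrist 408 [0.51186772 0.03705363 0.1001526 ]<stdin>:5: RuntimeWarning: Mean of empty slice.
  ret = um.true_divide(
```

View pics/s2.png

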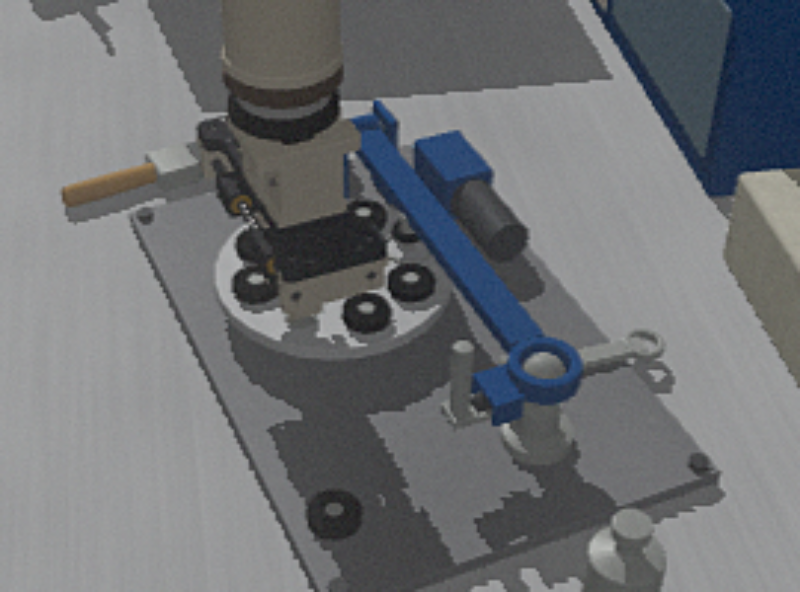

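The handle moved a chord of 91.7 mm, which is 89.7° of turn: exactly two clicks, and the post is now free between the fingers. The side view shows the knob untouched at crop (461,347). I'll go up and over to it.

```bash
python3 -m inch "[[0,0,0.0,0,0,0],[0,0,-0.05,0,0,0],[0,0,-0.1,0,0,0],[0,0,-0.13,0,0,0],[0,0,-0.13,0,0,25],[0,0,-0.13,0,0,25],[0,0,-0.13,0,0,25]]" 1
python3 d.py .601 -.101 .2
```

```text
t: 6.75
tcp_pos: [0.503, 0.0304, 0.2012]
ee_rot: [3.141, 0.001, 2.941]
contact_force: [-0.0, -0.9, -0.3]
width: 0.0901
grasp_force: 0.0
tcp [0.503  0.0304 0.2012] shift [-0.1222 -0.1093  0.0013] y-angle 78.5 j [ 0.12  0.25 -0.27  1.94  0.08  0.96  1.18] t 6.75 F [-0.  -0.9 -0.3] w 0.09012473091303737 0.0
```

```bash
python3 -m inch "[[-0.122,-0.109,0,0,0,64.5],[-0.122,-0.109,0,0,0,64.5],[-0.122,-0.109,0,0,0,64.5],[-0.122,-0.109,0,0,0,64.5],[-0.122,-0.109,0,0,0,64.5],[-0.122,-0.109,0,0,0,64.5],[-0.122,-0.109,0,0,0,64.5],[-0.122,-0.109,0,0,0,64.5]]" >/dev/null
python3 -m inch "[[0,0,0,0,0,0],[0,0,0,0,0,0]]" >/dev/null
python3 d.py .601 -.101 .2
python3 - <<'E'
from h import *
for n in("wrist","side"):
    p=robot.read_camera(n);cv2.imwrite(f"pics/{n}3.png",p["img"])
    C=cloud(p); t=(p["z_map"]>0)&(abs(C[...,2]-.125)<.004)&(np.hypot(C[...,0]-.601,C[...,1]+.101)<.03)
    print(n,t.sum(),C[t].mean(0),C[t].min(0),C[t].max(0))
    t=(p["z_map"]>0)&(abs(C[...,2]-.1)<.005)&(np.hypot(C[...,0]-.51,C[...,1]-.035)<.02)
    print("handle",t.sum(),C[t].mean(0))
E
```

```text
tcp [ 0.6015 -0.0998  0.2006] shift [-0.001  -0.0008  0.0006] y-angle 14.5 j [ 0.11  0.42  0.02  1.69 -0.01  1.03  0.38] t 7.75 F [-0.1  0.  -0.5] w 0.09166020321665865 0.0
wrist 353 [ 0.60222913 -0.09832929  0.12580751] [ 0.59565443 -0.10555363  0.1211041 ] [ 0.60924215 -0.09217577  0.12803013]
handle 0 [nan nan nan]
side 42 [ 0.60174555 -0.10215402  0.1248821 ] [ 0.59550679 -0.10965534  0.12101015] [ 0.60803444 -0.09475853  0.1288355 ]
handle 26 [0.51044329 0.03326638 0.0992475 ]<stdin>:7: RuntimeWarning: Mean of empty slice.
  ret = um.true_divide(
```

View pics/wrist3.png

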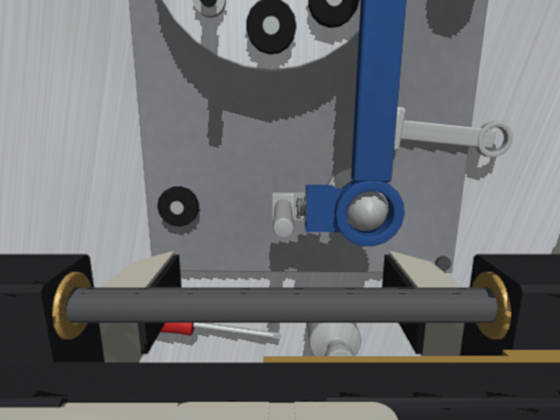

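The wrist picture shows the knob at (283,215), between the fingers. It measures (0.602, -0.100, 0.126), directly under the TCP.

```bash
python3 -m inch "[[0,0,0,0,0,0],[0,0,0,0,0,0],[0,0,0,0,0,0],[0,0,0,0,0,0],[0,0,0,0,0,0],[0,0,0.05,0,0,0],[0,0,0.104,0,0,0],[0,0,0.104,0,0,0]]" 0.45 45
python3 -m inch "[[0,0,0,0,0,0],[0,0,0,0,0,0],[0,0,0,0,0,0],[0,0,0,0,0,0],[0,0,0,0,0,0],[0,0,0,0,0,0],[0,0,0,0,0,0]]" 0 45
python3 d.py .6 -.1 .1
```

```text
t: 8.65
tcp_pos: [0.5959, -0.0991, 0.0904]
ee_rot: [-3.13, -0.005, 1.822]
contact_force: [-1.6, 0.6, -0.9]
width: 0.0416
grasp_force: 0.0
t: 9.35
tcp_pos: [0.6029, -0.1004, 0.0991]
ee_rot: [3.139, 0.001, 1.821]
contact_force: [-0.9, -0.2, 6.5]
width: 0.013
grasp_force: 45.0
tcp [ 0.6029 -0.1004  0.0991] shift [ 0.0011 -0.0027 -0.0009] y-angle 14.4 j [ 0.11  0.54  0.01  1.77 -0.01  0.83  0.38] t 9.35 F [-0.9 -0.2  6.5] w 0.01297102059020603 45.006476640701294
```

```bash
python3 -m inch "[[0,-0.004,0,0,0,0],[0,-0.008,0,0,0,0],[0,-0.012,0,0,0,0],[0,-0.012,0,0,0,0],[0,-0.012,0,0,0,0]]"
python3 d.py .6029 -.1004 .0991; python3 - <<'E'
from h import *
p=robot.read_camera("side");cv2.imwrite("pics/s4.png",cv2.resize(p["img"][170:330,200:400],(750,600)))
E
```

```text
t: 9.85
tcp_pos: [0.5946, -0.1024, 0.0992]
ee_rot: [3.132, 0.003, 1.822]
contact_force: [7.9, 1.2, -1.0]
width: 0.0129
grasp_force: 45.0
tcp [ 0.5946 -0.1024  0.0992] shift [-0.0002  0.0085  0.0002] y-angle 14.4 j [ 0.12  0.53  0.01  1.79 -0.01  0.81  0.39] t 9.85 F [ 7.9  1.2 -1. ] w 0.012938986915905367 45.000595450401306
```

View pics/s4.png

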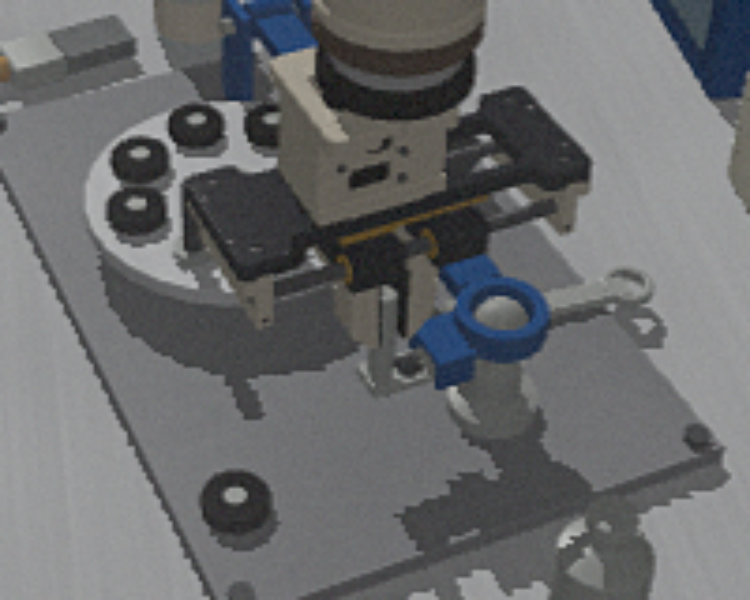

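The latch is out 8.5 mm at 8 N, which matches the spring, and the ring is still on the ball. I'll pull a bit further, then lift along the hinge arc, tilting the tool with the arm.

```bash
python3 -m inch "[[0,-0.003,0,0,0,0],[0,-0.003,0,0,0,0],[0.001,-0.003,-0.016,0,-2.9,0],[0.003,-0.003,-0.032,0,-5.7,0],[0.006,-0.003,-0.048,0,-8.6,0],[0.009,-0.003,-0.063,0,-11.5,0],[0.0135,-0.003,-0.079,0,-14.3,0],[0.0135,-0.003,-0.079,0,-14.3,0]]"
python3 -m inch "[[0,0,0,0,0,0],[0,0,0,0,0,0],[0,0,0,0,0,0],[0,0,0,0,0,0],[0,0,0,0,0,0]]"
python3 - <<'E'
from h import *
p=robot.read_camera("side");cv2.imwrite("pics/s5.png",cv2.resize(p["img"][130:330,150:417],(800,600)))
C=cloud(p);t=(p["z_map"]>0)&(abs(C[...,2]-.1)<.005)&(np.hypot(C[...,0]-.51,C[...,1]-.035)<.02)
print("handle",t.sum(),C[t].mean(0))
b=p["img"].astype(int);m=(b[...,0]>b[...,2]+50)&(p["z_map"]>0)&(np.hypot(C[...,0]-.66,C[...,1]+.08)<.05);print(m.sum(),np.percentile(C[m][:,2],[5,50,95]))
E
```

```text
t: 10.7
tcp_pos: [0.5896, -0.0881, 0.1804]
ee_rot: [3.128, 0.254, 1.824]
contact_force: [9.0, -0.6, -3.1]
width: 0.0132
grasp_force: 45.0
t: 11.2
tcp_pos: [0.5879, -0.0895, 0.1778]
ee_rot: [3.132, 0.251, 1.822]
contact_force: [9.4, 0.6, -2.9]
width: 0.0131
grasp_force: 45.0
handle 25 [0.51003579 0.03362175 0.09920683]
273 [0.15578299 0.16128789 0.17283448]
```

View pics/s5.png

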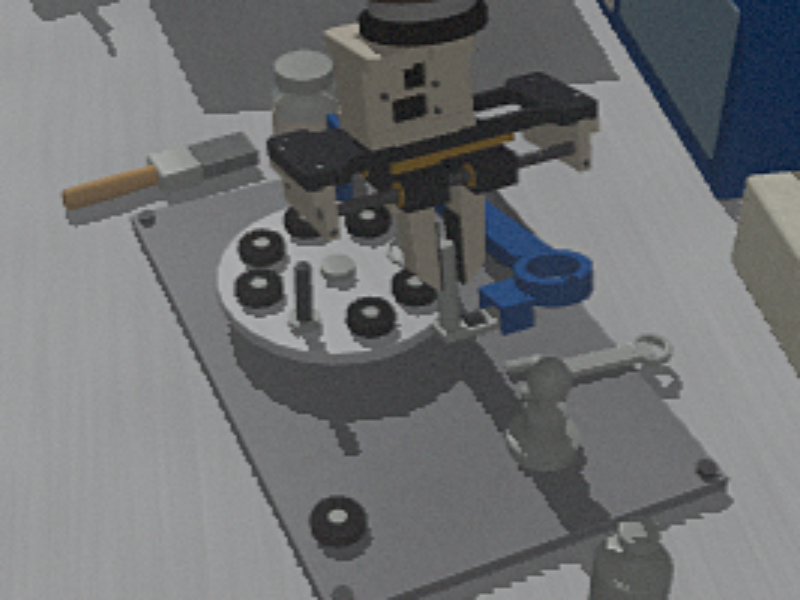

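The arm is up with its ring about 75–80 mm above the ball, the bare ball shows at (548,380), and the table handle hasn't moved. Handing in.

```bash
python3 -c "
from workcell import robot
print(robot.finish_job())"
```

```text
the job is handed in; nothing more can be done
None
```

I turned the specimen table two clicks so the empty seat is under the pad, pulled the latch, and handed the job in at about 11 s with the gripper holding the arm still, its socket about 80 mm above the ball; `finish_job()` gave no verdict.

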